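Unlock the strainer basket from the dye pot and hang it up to dry

ROBOT

A 6-joint arm with a two-finger parallel gripper is mounted at the origin on the work surface. World frame = base frame: x ahead of the robot, y to its left, z up, the work surface at z = 0. Lengths are in mm, angles in rad, forces in N, time in s.
With the tool pointing down it reaches from about 400 to 925 mm from the base axis. Payload 12.5 kg.
Tool frame: the origin (TCP) lies at the very end of the fingers, on their centre line; the grasp point (between the pads) lies 19 mm behind it; z points along the fingers, y is the line along which they close (so a half turn about z gives the same grasp; the last joint's range is limited). The gripper opens to 95 mm and grips with 3 to 60 N. Pads are 20 mm wide; open, the fingers measure 119 mm over their backs; the gripper's body (75 mm by 180 mm) begins 59 mm behind the grasp point.
Start: joints at [-1.285, 0.491, 1.559, -0, 1.092, -0.106], TCP at [238.682, -577.649, 214.661] pointing down, gripper open.
Joint ranges: [-3.1, 3.1], [-0.84, 2.19], [0.05, 2.79], [-1.13, 4.28], [0.06, 2.93], [-2.69, 2.69]. Speed limits (rad/s): [2.22, 2.22, 2.79, 3.14, 3.14, 3.14].

INTERFACE

Orientations are given as [roll, pitch, yaw] about the fixed x, y, z axes, in that order (R = Rz(yaw) Ry(pitch) Rx(roll)).
In Python, from cell import state, imaging, env, spot_in, mark_of gives the robot as it stands. The module is installed in compiled form; this text tells all that it offers.
- The arm moves only by the tool step_arm, never from a script. Its argument "increments" is a list of rows, each an object with "slide": the shift along the tool's x, y, z in m, a list of three; "roll": the turn about the tool's z in rad. A call has 1 to 5 rows; each row is the pose to reach, as a shift and turn from the pose commanded when the call began, along the tool's axes at that moment; what a row does not reach only later rows make up. A row lasts 1/8 s, in which the tool goes at most 62.5 mm and 10.7 degrees, less where a joint would pass 70% of its speed; a pose out of reach is approached as far as the arm can. A call with a gripper value outside its range is refused whole. "fingers" is the opening, from 0 (shut) to 1 (fully open), set as the call begins (left out, the last holds). The fingers move at their own pace and stop on an object; the grip force is fixed at half the most. Time passes only in rows, so rows that repeat a pose let the fingers close. It gives the time, the measured TCP pose, the force, the opening and the grip force at its end, in the units of the state.
- state(): the state, without advancing time (a new reading comes with each control period).
- imaging.read_camera(name): name is "scene" or "top"; returns a dict with "color" (400x640x3 uint8, red, green, blue), "z_map" (400x640 float32, mm along the optical axis (not along the pixel's ray), 0 where there is no reading), "intrinsics" (3x3 intrinsics, pixels), "distortion" ([k1, k2, p1, p2, k3] as OpenCV has them; the pictures are not rectified), "camera_from_world" (4x4, takes a point from world to camera coordinates). Camera axes: x right, y up, looking along -z (the intrinsics and any distortion apply to the point x, -y, -z); pixel columns grow to the right and rows downward; lengths in mm; the calibration is good to about 2 mm. A picture is of the moment at which its call begins.
- env.job_done(): hands the job in; it is judged then, once.
Trained networks look in the newest picture that a camera, given by its name, has taken for a name from the list of things; names that differ only in an ending like _2 or _b are one class to them, and where a whole thing is asked for, a point or a joint stands for the part that bears it (a point fixed in the world has none). Each returns a list of dicts, best first, with "confidence" (0 to 1); they miss things now and then, are a little off and sometimes report something else, mostly with a low value. They report only what shows in the picture. A call takes as long as a camera call.
- spot_in(camera, target): "bbox" ([left, top, right, bottom] in pixels, round what is visible of it).
- mark_of(camera, target): "uv" ([column, row] in pixels: a listed point, or the origin of a listed thing).
The state is a dict: "t": time; "joints": joint angles; "qvel": joint speeds; "tau": joint torques, N m; "eef_pos": TCP position; "tcp_rot": TCP orientation; "ft_force": force on the tool from outside, world axes, zero at the start; "moment": the same for the moment, N m; "opening": opening from 0.0 (shut) to 1.0 (fully open); "grip_force": force on a finger pad.
Only numpy, scipy, OpenCV 4.12 (cv2) and the standard library are available. Lean on these libraries where they do the work, as an engineer would, in place of code of your own. Each camera call takes 0.05 s, during which the arm holds its last target. There are 200 camera calls.

TASK

Turn the strainer basket anticlockwise (seen from above) by its wooden bar handle, while it still stands in the dye pot, until its two red lugs are clear of the pot's brass catches, then lift it out. Hang it on the yellow hook by the middle of its handle, so that it hangs freely and about level, and let go. Leave the mortar, jar, bottle and tool can where they stand.

Things in the scene. Friction and masses are not known exactly. Their poses are not given: they have to be found in the camera images.
- pot: open steel dye pot fixed to the table, 172 mm outer diameter, 72 mm high, inner radius 82 mm, inner floor 6 mm above the table; two brass catches on its rim. Origin: centre of its underside; z up; the catches are at its +y and -y sides
- catch_centre (a point): point on the pot's axis level with the catches' underside (62 mm above the table; their tops 68 mm); axes as the pot. The catches reach inward to 64 mm from the axis at +y and -y, each 36 mm wide along x. A stop at the clockwise end of each blocks clockwise turning (seen from above) of the basket
- basket: loose aluminium strainer basket, 116 mm diameter, 60 mm high, about 0.35 kg, standing on the pot's inner floor with about 6 mm sideways play. Origin: centre of its underside; z up. Its light wooden bar handle lies along its y axis over the centre, 112 mm long, 16 mm thick (x), 26 mm tall, from 130 to 156 mm above the origin, on two uprights at y = +-51 mm
- handle_bottom (a point): middle of the underside of the wooden bar, 130 mm above the basket's origin; axes as the basket. Between it and the basket's rim is an open gap 70 mm high and 97 mm wide for the hook
- lug_centre (a point): point on the basket's axis level with its two red lugs, which stick out at +y and -y under the bar's ends to 74 mm from the axis, 20 mm wide, 6 mm thick; axes as the basket. At the start they lie under the catches (basket y within 7 degrees of pot y), so it cannot be lifted; free when turned over 25 degrees anticlockwise (positive yaw) from pot y, best 45 to 90
- hook_stand: fixed stand with a yellow upturned hook pointing to its -x. Origin: on the table directly under the hook's cradle; z up. The round post (16 mm thick, 220 mm high) stands at x = +90 mm. A white drip dish of 75 mm radius, 14 mm high, lies under the cradle
- hook_seat (a point): middle of the hook's cradle on its upper surface, 205 mm above the table, where the underside of the bar handle is to rest; axes as the hook stand. The hook is a 10 mm round bar; the cradle's flat bottom spans x = -15 to +15 mm; behind it the bar climbs to run level 12 mm higher to the post
- hook_tip (a point): top of the hook's upturned tip, 31 mm in front (-x) of the seat and 24 mm above it; axes as the hook stand. The handle enters over it from the -x side
- mortar: dark grey stone mortar, a thick-walled straight cup 96 mm in diameter, 65 mm high, loose bystander; origin at the centre of its underside
- pigment_jar: amber jar with white lid, 68 mm diameter, 100 mm high, loose bystander; origin at the centre of its underside
- glass_bottle: clear glass bottle with black cap, 64 mm diameter, 140 mm high, loose bystander; origin at the centre of its underside
- tool_can: steel can, 90 mm diameter, 100 mm high, with tool handles standing out to about 160 mm, loose bystander; origin at the centre of its underside

How it is judged (in metres and radians):
On the way:
1. the basket has been turned free of the catches (23 degrees or more from the pot's catch line) while still standing in the pot (angle between the y axis of basket and the y axis of pot, either way round above 0.4 rad and z of basket in the frame of pot below 0.022 m and horizontal distance between basket and pot below 0.02 m), for 0.05 s.
At the end, for the whole second after the job is handed in: the basket hangs on the hook by its bar: the middle of the bar's underside is within 25 mm of the cradle's middle along and across the hook and -10 to +15 mm of its height, the hook carries it (over 1 N), it is tilted less than 17 degrees and is nearly still (under 50 mm/s) (x of handle_bottom in the frame of hook_stand between -0.025 and 0.025 m and y of handle_bottom in the frame of hook_stand between -0.025 and 0.025 m and z of handle_bottom in the frame of hook_seat between -0.01 and 0.015 m and contact force between basket and hook_stand above 1 N and angle between basket's own z axis and vertical below 0.3 rad and linear speed of basket below 0.05 m/s); the robot touches nothing.
It fails at once if a bystander (mortar, jar, bottle or tool can) is moved more than 40 mm or tipped (distance of any of mortar, pigment_jar, glass_bottle, tool_can from where it was at the start of the episode above 0.04 m or angle between any of mortar, pigment_jar, glass_bottle, tool_can's own z axis and vertical above 0.5 rad).
It also fails if it takes over 50 s, if anything falls off the work surface, if the arm or the gripper's body presses on something with over 40 N, if the wrist force passes 120 N, or if a joint passes its speed limit or range.

## Working session

There is one attempt and no reset: what is moved stays moved. The work goes in short steps, Python scripts to look and compute and a tool call to move; the robot and the scene stay as the last step left them, time stands still between calls to the robot, and variables do not carry over. Pictures are saved under pics/ and viewed, at most 10 in all, crops included, and the job is handed in when it is done.

Besides the shell and the picture viewer there is one more tool, called as a command line: name --argument value ..., lists and objects as JSON in quotes. step_arm: Moves the arm, as the interface text tells. Its arguments: {"type":"object","properties":{"increments":{"type":"array"},"fingers":{"type":"number"}},"required":["increments"]}

```bash
mkdir -p pics; cat > h.py <<'E'
import numpy as np, cv2
from cell import state, imaging, env, spot_in, mark_of
def cam(n):
    c=imaging.read_camera(n); return c
def ray(c,uv):
    p=cv2.undistortPoints(np.array([[uv]],float),np.array(c["intrinsics"]),np.array(c["distortion"]))[0,0]
    T=np.linalg.inv(np.array(c["camera_from_world"]))
    return T[:3,3], T[:3,:3]@np.array([p[0],-p[1],-1.])
def deproj(c,uv):
    o,d=ray(c,uv); u,v=int(round(uv[0])),int(round(uv[1])); z=c["z_map"][v,u]; return o+d*z
def atz(c,uv,z):
    o,d=ray(c,uv); return o+d*(z-o[2])/d[2]
def cloud(c):
    z=c["z_map"]; v,u=np.nonzero(z>0)
    p=cv2.undistortPoints(np.stack([u,v],1)[:,None].astype(float),np.array(c["intrinsics"]),np.array(c["distortion"]))[:,0]
    zz=z[v,u]; P=np.stack([p[:,0]*zz,-p[:,1]*zz,-zz],1)
    T=np.linalg.inv(np.array(c["camera_from_world"]))
    return P@T[:3,:3].T+T[:3,3], c["color"][v,u].astype(int), np.stack([u,v],1)
def tri(a,ua,b,ub):
    o1,d1=ray(a,ua);o2,d2=ray(b,ub)
    s=np.linalg.lstsq(np.stack([d1,-d2],1),o2-o1,rcond=None)[0]
    p,q=o1+s[0]*d1,o2+s[1]*d2; return (p+q)/2,np.linalg.norm(p-q)
E
python3 - <<'E'
from h import *
np.set_printoptions(precision=1,suppress=True)
C={n:cam(n) for n in("top","scene")}
for n in C: cv2.imwrite(f"pics/{n}0.png",C[n]["color"][:,:,::-1])
for t in "pot catch_centre basket handle_bottom lug_centre hook_stand hook_seat hook_tip mortar pigment_jar glass_bottle tool_can".split():
    m={n:mark_of(n,t) for n in C}
    for n in C:
        print(t,n,[(np.round(x["uv"]),round(x["confidence"],2)) for x in m[n][:2]],end=' ')
    if all(m.values()): print(tri(C["top"],m["top"][0]["uv"],C["scene"],m["scene"][0]["uv"]))
    else: print()
print(state()); 
for n in C: print(np.linalg.inv(C[n]["camera_from_world"])[:3,3])
E
```

```text
pot top [(array([264., 224.]), 0.84)] pot scene [(array([366., 223.]), 0.56)] (array([496.8, 191.4, -12.5]), np.float64(2.1862333289040894))
catch_centre top [(array([266., 219.]), 0.93), (array([385., 201.]), 0.59)] catch_centre scene [(array([373., 207.]), 0.93)] (array([507.8, 192.9,  78.8]), np.float64(27.84631055546981))
basket top [(array([266., 222.]), 0.75)] basket scene [(array([365., 220.]), 0.9)] (array([502.6, 185.7,   6. ]), np.float64(0.08745572644423379))
handle_bottom top [(array([262., 219.]), 0.77)] handle_bottom scene [(array([366., 193.]), 0.78)] (array([505.7, 179.7, 143.3]), np.float64(10.856288488492988))
lug_centre top [(array([264., 224.]), 0.78)] lug_centre scene [(array([365., 210.]), 0.59)] (array([493.9, 183.3,  53.7]), np.float64(7.528043256057512))
hook_stand top [(array([383., 202.]), 0.65)] hook_stand scene [(array([244., 221.]), 0.57)] (array([ 591.4, -262.5,   -1.4]), np.float64(9.600145962721976))
hook_seat top [(array([401., 192.]), 0.98)] hook_seat scene [(array([238., 177.]), 0.64)] (array([ 592.5, -273.6,  211.1]), np.float64(20.436467857550344
[... 611 characters left out ...]
, (array([365., 221.]), 0.5)] (array([ 467.7, -462.1,    1.4]), np.float64(3.9139725132991217))
tool_can top [(array([198., 203.]), 0.72), (array([263., 223.]), 0.32)] tool_can scene [(array([432., 247.]), 0.77)] (array([573.1, 443. ,  -9.2]), np.float64(14.922528421403069))
{'t': 1.3, 'joints': array([-1.3,  0.5,  1.6,  0. ,  1.1, -0.1]), 'qvel': array([-0., -0.,  0.,  0., -0., -0.]), 'tau': array([ -0. , -61.2, -25.8,   0.1,   0. ,  -0. ]), 'eef_pos': array([ 238.7, -577.6,  214.7]), 'tcp_rot': array([ 3.1, -0. ,  0.4]), 'ft_force': array([ 0.6, -0. , -0.2]), 'moment': array([-0. ,  0.1,  0. ]), 'grip_force': 0.0, 'opening': 1.0021062886438998}
[ 382.5    1.6 1638.1]
[1520.3  198.1  989. ]
```

```bash
python3 - <<'E'
from h import *
np.set_printoptions(precision=1,suppress=True)
C={n:cam(n) for n in("top","scene")}
a=C["top"]["color"][150:270,170:470]; b=C["scene"]["color"][140:290,170:470]
cv2.imwrite("pics/c1.png",cv2.resize(np.vstack([a,b]),None,fx=2.2,fy=2.2,interpolation=cv2.INTER_CUBIC)[:,:,::-1])
for n in C:
    P,K,U=cloud(C[n])
    near=(np.hypot(P[:,0]-502,P[:,1]-186)<110)
    s=near&(P[:,2]>125)&(P[:,2]<200)
    Q=P[s]; print(n,"bar",len(Q),Q.mean(0),Q.min(0),Q.max(0))
    if len(Q)>5:
        top=Q[Q[:,2]>np.percentile(Q[:,2],60)]
        r=cv2.minAreaRect(Q[:,:2].astype(np.float32)); print(r, cv2.fitLine(Q[:,:2].astype(np.float32),cv2.DIST_HUBER,0,.01,.01).ravel(), np.median(top[:,2]))
    red=near&(K[:,0]>130)&(K[:,1]<80)&(K[:,2]<80); print("red",P[red][:30:3])
    br=near&(K[:,0]-K[:,2]>60)&(P[:,2]<100)&(P[:,2]>50)&~red; print("brass",br.sum(),P[br][::4])
    rim=near&(abs(P[:,2]-72)<6); 
    R=P[rim]; R=R[np.hypot(R[:,0]-502,R[:,1]-186)>75]
    if len(R)>20: 
        A=np.c_[2*R[:,:2],np.ones(len(R))]; x=np.linalg.lstsq(A,(R[:,:2]**2).sum(1),rcond=None)[0]; print("rim",len(R),x[:2],np.sqrt(x[2]+x[0]**2+x[1]**2))
    h=(K[:,0]>140)&(K[:,1]>110)&(K[:,2]<90)&(np.hypot(P[:,0]-592,P[:,1]+270)<150); print("hook",h.sum(),np.c_[P[h],U[h]][::2])
    d=(np.hypot(P[:,0]-592,P[:,1]+270)<110)&(P[:,2]>8)&(P[:,2]<20);R=P[d]; print("dish",len(R),R.mean(0),R.min(0),R.max(0), cv2.minEnclosingCircle(R[:,:2].astype(np.float32)))
E
```

```text
top bar 166 [501.1 188.6 160.4] [491.5 133.4 130.9] [512.2 242.7 171.5]
((501.9148864746094, 188.13722229003906), (109.62397003173828, 16.535091400146484), 87.4661636352539) [  0.    1.  500.9 189.2] 164.14046733162002
red []
brass 117 [[530.9 263.4  64. ]
 [527.2 255.7  65.7]
 [522.8 254.2  74. ]
 [520.2 263.5  61. ]
 [515.6 269.   70.5]
 [511.5 264.3  76.3]
 [515.  113.1  67.4]
 [511.4 120.4  65.1]
 [504.4 268.1  73.4]
 [508.7 128.7  51.5]
 [507.7 112.9  67.1]
 [501.4 261.8  67.4]
 [504.4 128.   59.4]
 [504.  112.8  67.7]
 [497.8 261.7  67. ]
 [499.9 130.7  69.3]
 [500.3 116.3  67.1]
 [494.  268.9  66.5]
 [494.5 254.9  63.2]
 [496.5 119.8  68.7]
 [496.8 105.3  68.4]
 [490.7 254.3  66. ]
 [492.6 119.3  73.1]
 [492.8 104.8  74.1]
 [488.7 122.7  75.8]
 [489.7 105.2  66.3]
 [485.9 116.   66.2]
 [482.2 123.3  64.6]
 [478.4 119.4  67.5]
 [474.6 115.3  72.6]]
rim 206 [501.6 186.9] 82.90687507911078
hook 12 [[ 676.7 -244.2  213.9  389.   168. ]
 [ 676.2 -246.7  199.6  389.   169. ]
 [ 675.4 -248.9  186.5  389.   170. ]
 [ 648.8 -253.3  219.   392.   176. ]
 [ 626.  -260.7  214.8  394.   18
[... 1503 characters left out ...]
270.7  203.9  235.   180. ]
 [ 605.6 -272.2  203.6  234.   181. ]
 [ 605.2 -265.   204.4  236.   181. ]
 [ 627.9 -261.4  218.3  234.   182. ]
 [ 616.5 -259.9  209.7  236.   182. ]
 [ 632.3 -259.8  217.7  234.   183. ]
 [ 637.9 -261.2  217.7  233.   184. ]
 [ 637.1 -254.4  218.1  235.   184. ]
 [ 642.4 -255.9  217.8  234.   185. ]
 [ 645.  -258.8  215.1  233.   186. ]
 [ 649.8 -260.6  214.4  232.   187. ]
 [ 652.3 -252.1  217.8  234.   187. ]
 [ 660.1 -252.3  219.7  233.   188. ]
 [ 664.6 -254.1  218.9  232.   189. ]
 [ 672.2 -250.7  221.4  232.   190. ]]
dish 304 [ 619.4 -263.8   12.6] [ 521.9 -344.9    8. ] [ 700.8 -196.4   19.9] ((611.5299072265625, -265.95135498046875), 90.15973663330078)
```

View pics/c1.png

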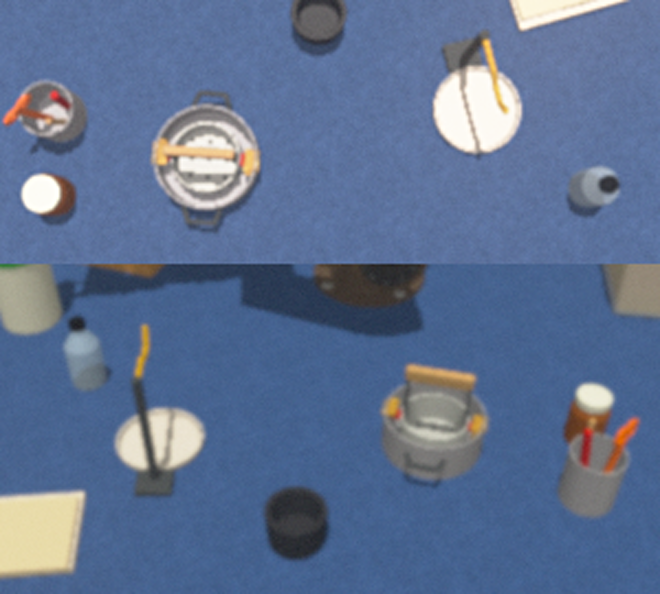

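The crop shows the pot with its bar handle (about pixel 200,152 in the crop), the red lugs under the brass catches, and the hook stand at upper right (hook about 495,80). The path is clear. Next I'll fit the axes and plan the approach.

```bash
cat >> h.py <<'E'
def go(x,y,z,yaw,ref=None):
    s=state(); p=np.array(s["eef_pos"]); psi=s["tcp_rot"][2]
    c,n=np.cos(psi),np.sin(psi); d=(np.array([x,y,z])-p)/1000
    r=-((yaw-psi+np.pi)%(2*np.pi)-np.pi)
    print("slide",np.round([c*d[0]+n*d[1],n*d[0]-c*d[1],-d[2]],4),"roll",round(r,4),"dist",np.linalg.norm(d))
E
python3 - <<'E'
from h import *
np.set_printoptions(precision=4,suppress=True)
s=state(); print(s["tcp_rot"],s["eef_pos"])
for n in("top","scene"):
    P,K,U=cloud(cam(n))
    near=(np.hypot(P[:,0]-502,P[:,1]-187)<110)
    Q=P[near&(P[:,2]>140)&(P[:,2]<175)]
    l=cv2.fitLine(Q[:,:2].astype(np.float32),cv2.DIST_HUBER,0,.01,.01).ravel(); print(n,"bar yaw",np.arctan2(-l[0],l[1]) if l[1]>0 else np.arctan2(l[0],-l[1]), np.median(Q,0))
    br=near&(K[:,0]-K[:,2]>60)&(P[:,2]<90)&(P[:,2]>55)
    for sg in(1,-1):
        q=P[br&(sg*(P[:,1]-187)>60)]; print(sg,len(q),np.median(q,0),(q.min(0)+q.max(0))/2)
go(400,-200,260,1.2); go(501,212,230,1.55)
E
```

```text
[3.1415 0.     0.3918] [ 238.6698 -577.6534  214.6646]
top bar yaw -0.046145402 [501.5072 188.2386 161.3865]
1 46 [506.9565 261.9849  67.1895] [510.1774 260.6924  68.671 ]
-1 58 [496.2942 115.6899  68.7042] [494.8274 112.9393  67.1052]
scene bar yaw -0.05199547 [508.7974 186.3885 156.7687]
1 42 [512.8749 256.9873  68.7549] [510.3545 257.2133  64.7337]
-1 43 [498.2681 115.4751  67.1115] [495.5018 115.7543  63.5751]
slide [ 0.2933 -0.2874 -0.0453] roll -0.8082 dist 0.41314923525273084
slide [ 0.544  -0.6296 -0.0153] roll -1.1582 dist 0.8322160820845915
```

step_arm --increments '[{"slide": [0.293, -0.287, -0.045], "roll": -0.8}, {"slide": [0.293, -0.287, -0.045], "roll": -0.8}, {"slide": [0.293, -0.287, -0.045], "roll": -0.8}, {"slide": [0.293, -0.287, -0.045], "roll": -0.8}, {"slide": [0.293, -0.287, -0.045], "roll": -0.8}]' --fingers 0.55

```text
t: 2.12
eef_pos: [361.2, -290.2, 249.1]
tcp_rot: [3.141, 0.0, 1.195]
ft_force: [1.1, -0.4, -0.1]
opening: 0.567
grip_force: 0.0
```

```bash
python3 -c "
from h import *
go(503,211.5,215,1.52)"
```

```text
slide [ 0.5188 -0.0523  0.0341] roll -0.325 dist 0.5224973930032782
```

step_arm --increments '[{"slide": [0.519, -0.052, 0.03], "roll": -0.325}, {"slide": [0.519, -0.052, 0.03], "roll": -0.325}, {"slide": [0.519, -0.052, 0.03], "roll": -0.325}, {"slide": [0.519, -0.052, 0.03], "roll": -0.325}, {"slide": [0.519, -0.052, 0.03], "roll": -0.325}]'

```text
t: 2.75
eef_pos: [447.1, 9.9, 231.0]
tcp_rot: [3.141, 0.0, 1.517]
ft_force: [0.8, -0.3, 0.8]
opening: 0.549
grip_force: 0.0
```

```bash
python3 -c "
from h import *
go(503,211.5,215,1.52)"
```

```text
slide [0.2043 0.0449 0.016 ] roll -0.0033 dist 0.20979964687669633
```

step_arm --increments '[{"slide": [0.204, 0.045, 0.016], "roll": 0}, {"slide": [0.204, 0.045, 0.016], "roll": 0}, {"slide": [0.204, 0.045, 0.016], "roll": 0}, {"slide": [0.204, 0.045, 0.016], "roll": 0}, {"slide": [0.204, 0.045, 0.016], "roll": 0}]'

```text
t: 3.38
eef_pos: [502.5, 209.9, 214.3]
tcp_rot: [-3.141, 0.0, 1.519]
ft_force: [-0.9, -0.8, 1.1]
opening: 0.551
grip_force: 0.0
```

```bash
python3 -c "
from h import *
s=state();print(s['t'],s['eef_pos'],s['tcp_rot'])
go(503,211.5,134,1.52)
c=cam('scene');cv2.imwrite('pics/s2.png',cv2.resize(c['color'][140:260,290:460],None,fx=4,fy=4)[:,:,::-1])"
```

```text
3.375 [502.54144554 209.87672925 214.34004094] [-3.14100858e+00  4.29138684e-04  1.51879001e+00]
slide [0.0016 0.0004 0.0803] roll -0.0012 dist 0.08035774671949902
```

View pics/s2.png

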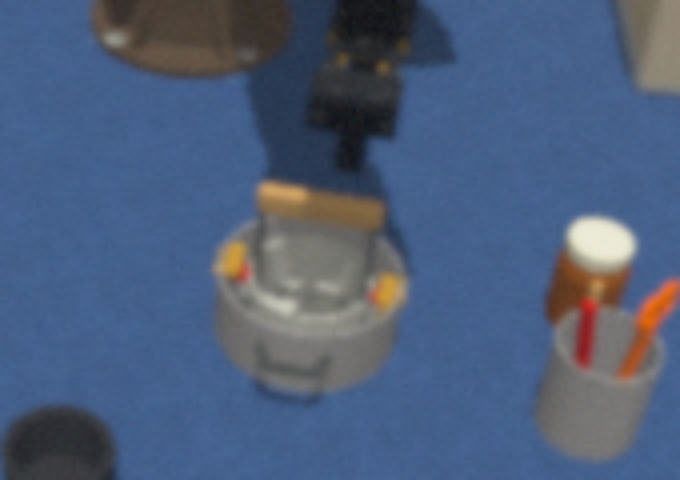

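The fingers (crop 350,160) hang above the right half of the bar (265–385, 205), as intended. I'll go down and grip.

step_arm --increments '[{"slide": [0.001, 0, 0.04], "roll": 0}, {"slide": [0.001, 0, 0.065], "roll": 0}, {"slide": [0.001, 0, 0.08], "roll": 0}, {"slide": [0.001, 0, 0.08], "roll": 0}]'

```text
t: 3.92
eef_pos: [502.6, 209.2, 134.5]
tcp_rot: [-3.141, 0.0, 1.516]
ft_force: [-0.2, 0.2, 0.0]
opening: 0.555
grip_force: 0.0
```

step_arm --increments '[{"slide": [0, 0, 0], "roll": 0}, {"slide": [0, 0, 0], "roll": 0}, {"slide": [0, 0, 0], "roll": 0}, {"slide": [0, 0, 0], "roll": 0}, {"slide": [0, 0, 0], "roll": 0}]' --fingers 0

```text
t: 4.55
eef_pos: [502.6, 210.2, 134.6]
tcp_rot: [-3.141, 0.0, 1.517]
ft_force: [0.4, 0.7, -2.4]
opening: 0.163
grip_force: 30.0
```

```bash
python3 -c "
from h import *
s=state();print(s['t'],s['eef_pos'],s['tcp_rot'],s['ft_force'],s['opening'])
p=s['eef_pos'];psi=s['tcp_rot'][2]
# pivot: pot centre, tool frame rotated about it
for C in ([502,187.5],[502.5,186.5]):
  r=p[:2]-np.array(C)
  for a in (.17,.34,.51,.68,.8):
    q=np.array(C)+np.array([[np.cos(a),-np.sin(a)],[np.sin(a),np.cos(a)]])@r
    print(a);go(q[0],q[1],p[2],psi+a)
"
```

```text
4.55 [502.59096436 210.17928188 134.63427317] [-3.14128851e+00  1.58056169e-04  1.51685413e+00] [ 0.4254893   0.72185532 -2.36079642] 0.16307513599913162
0.17
slide [-0.0004 -0.0038 -0.    ] roll -0.17 dist 0.00385214407876154
0.34
slide [-0.0015 -0.0075 -0.    ] roll -0.34 dist 0.00767647316954626
0.51
slide [-0.0032 -0.011  -0.    ] roll -0.51 dist 0.011445373126697994
0.68
slide [-0.0054 -0.0141 -0.    ] roll -0.68 dist 0.015131630038989494
0.8
slide [-0.0073 -0.0161 -0.    ] roll -0.8 dist 0.017669452356863496
0.17
slide [-0.0005 -0.004  -0.    ] roll -0.17 dist 0.004020661991118304
0.34
slide [-0.0017 -0.0078 -0.    ] roll -0.34 dist 0.008012292185228231
0.51
slide [-0.0036 -0.0114 -0.    ] roll -0.51 dist 0.011946068413795313
0.68
slide [-0.006  -0.0146 -0.    ] roll -0.68 dist 0.015793586251578954
0.8
slide [-0.008  -0.0166 -0.    ] roll -0.8 dist 0.01844242947370695
```

step_arm --increments '[{"slide": [-0.0004, -0.004, 0], "roll": -0.17}, {"slide": [-0.0016, -0.0077, 0], "roll": -0.34}, {"slide": [-0.0034, -0.0112, 0], "roll": -0.51}, {"slide": [-0.0057, -0.0143, 0], "roll": -0.68}, {"slide": [-0.0077, -0.0164, 0], "roll": -0.8}]'

```text
t: 5.18
eef_pos: [485.4, 203.2, 134.6]
tcp_rot: [-3.141, -0.0, 2.322]
ft_force: [0.6, -1.7, -3.0]
opening: 0.165
grip_force: 30.0
```

step_arm --increments '[{"slide": [0, 0, 0], "roll": 0}, {"slide": [0, 0, -0.01], "roll": 0}, {"slide": [0, 0, -0.02], "roll": 0}]'

```text
t: 5.55
eef_pos: [486.1, 203.4, 155.4]
tcp_rot: [-3.142, 0.0, 2.315]
ft_force: [0.1, 0.4, -2.3]
opening: 0.166
grip_force: 30.0
```

```bash
python3 -c "
from h import *
s=state();print(s['t'],s['eef_pos'],s['tcp_rot'],s['ft_force'],s['moment'],s['opening'])
c=cam('scene');d=cam('top');cv2.imwrite('pics/s3.png',cv2.resize(np.hstack([c['color'][150:260,310:430],d['color'][170:280,205:325]]),None,fx=3.2,fy=3.2)[:,:,::-1])"
```

```text
5.55 [486.05746616 203.44415669 155.43283282] [-3.14158377e+00  2.93563915e-05  2.31528870e+00] [ 0.13425929  0.36750129 -2.31225169] [ 0.06456622 -0.11356223 -0.00769782] 0.16564549632532793
```

View pics/s3.png

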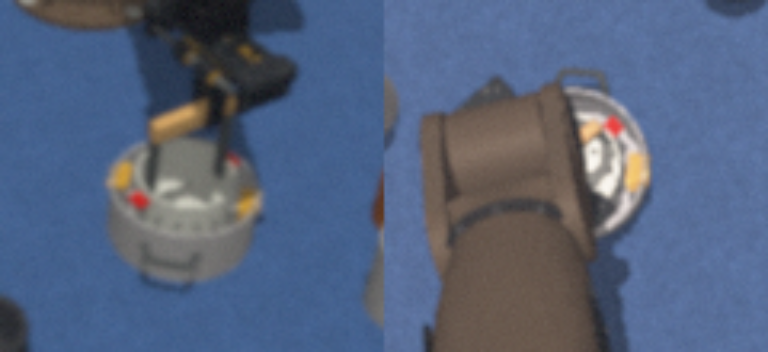

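The basket is turned about 46°, and the red lugs (140,200 and 233,160) are clear of the brass catches. The bar still looks level, so I'll lift.

step_arm --increments '[{"slide": [0, 0, -0.03], "roll": 0}, {"slide": [0, 0, -0.06], "roll": 0}, {"slide": [0, 0, -0.09], "roll": 0}, {"slide": [0, 0, -0.1], "roll": 0}]'

```text
t: 6.15
eef_pos: [486.3, 203.5, 256.2]
tcp_rot: [3.139, 0.001, 2.316]
ft_force: [0.2, 0.4, -3.6]
opening: 0.166
grip_force: 30.0
```

```bash
python3 -c "
from h import *
s=state();print(s['t'],s['eef_pos'],s['tcp_rot'],s['ft_force'],s['moment'],s['opening'])
go(480,0,255,1.83); 
c=cam('scene');cv2.imwrite('pics/s4.png',cv2.resize(c['color'][130:260,290:430],None,fx=4,fy=4)[:,:,::-1])"
```

```text
6.15 [486.2909792  203.53110994 256.21894961] [3.13931448e+00 1.27019208e-03 2.31648686e+00] [ 0.20767684  0.42046956 -3.63154947] [ 0.13886111 -0.06470232  0.03968983] 0.1656713560783673
slide [-0.1452 -0.1427  0.0012] roll 0.4865 dist 0.20363195959814145
```

View pics/s4.png

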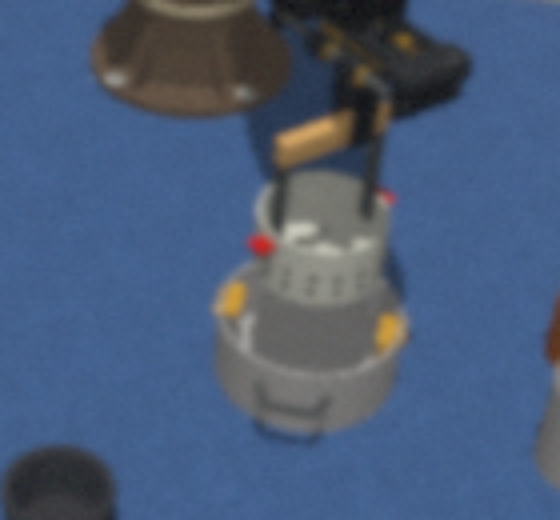

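The basket is out of the pot and hanging level in the gripper, with the lugs above the catches. Next I'll carry it to a point in front of the hook.

step_arm --increments '[{"slide": [-0.02, -0.02, 0], "roll": 0.06}, {"slide": [-0.052, -0.05, 0], "roll": 0.16}, {"slide": [-0.086, -0.084, 0], "roll": 0.27}, {"slide": [-0.12, -0.118, 0], "roll": 0.38}, {"slide": [-0.155, -0.152, 0], "roll": 0.486}]'

```text
t: 6.82
eef_pos: [478.9, -15.0, 253.6]
tcp_rot: [-3.14, -0.001, 1.827]
ft_force: [0.4, 0.5, -3.2]
opening: 0.171
grip_force: 30.0
```

```bash
python3 -c "
from h import *
s=state();print(s['t'],s['eef_pos'],s['tcp_rot'],s['ft_force'],s['moment'],s['opening'])
go(479,-277,256,1.83)"
```

```text
6.825 [478.90042355 -15.03018742 253.60708716] [-3.14022470e+00 -5.42770329e-04  1.82720482e+00] [ 0.38628196  0.48638131 -3.15313361] [ 0.05191768 -0.14753949  0.02015454] 0.17107907092113087
slide [-0.2534 -0.0663 -0.0024] roll -0.0028 dist 0.2619807600801103
```

step_arm --increments '[{"slide": [-0.055, -0.0144, 0], "roll": 0}, {"slide": [-0.11, -0.0288, 0], "roll": 0}, {"slide": [-0.165, -0.043, 0], "roll": 0}, {"slide": [-0.215, -0.056, 0], "roll": 0}, {"slide": [-0.253, -0.066, -0.002], "roll": 0}]'

```text
t: 7.45
eef_pos: [480.1, -277.0, 255.2]
tcp_rot: [-3.14, -0.002, 1.829]
ft_force: [-0.1, 0.3, -2.8]
opening: 0.166
grip_force: 30.0
```

step_arm --increments '[{"slide": [0, 0, 0], "roll": 0}, {"slide": [0, 0, 0], "roll": 0}]'

```text
t: 7.7
eef_pos: [480.4, -274.4, 255.7]
tcp_rot: [-3.14, -0.002, 1.83]
ft_force: [-0.7, 1.1, -3.8]
opening: 0.165
grip_force: 30.0
```

```bash
python3 - <<'E'
from h import *
np.set_printoptions(precision=1,suppress=True)
s=state();print(s['t'],s['eef_pos'],s['tcp_rot'],s['ft_force'],s['opening'])
C={n:cam(n) for n in("top","scene")}
cv2.imwrite('pics/s5.png',cv2.resize(np.hstack([C["scene"]['color'][110:250,190:310],C["top"]["color"][130:270,340:480]]),None,fx=3,fy=3)[:,:,::-1])
for t in("handle_bottom","hook_seat","hook_tip"):
    for n in C: print(t,n,[(x["uv"],x["confidence"]) for x in mark_of(n,t)[:2]])
for n in C:
    P,K,U=cloud(C[n])
    w=(K[:,0]>K[:,2]+40)&(np.hypot(P[:,0]-485,P[:,1]+300)<75)&(P[:,2]>200)
    print(n,"bar",w.sum(),P[w].min(0),P[w].max(0),np.median(P[w],0))
    if w.sum()>5:
        l=cv2.fitLine(P[w][:,:2].astype(np.float32),cv2.DIST_HUBER,0,.01,.01).ravel(); print(np.arctan2(l[1],l[0]),l[2:])
        l=cv2.fitLine(P[w].astype(np.float32),cv2.DIST_HUBER,0,.01,.01).ravel(); print(l)
    h=(K[:,0]>130)&(K[:,0]-K[:,2]>60)&(abs(P[:,0]-620)<70)&(abs(P[:,1]+262)<40)&(P[:,2]>185)
    l=cv2.fitLine(P[h][:,:2].astype(np.float32),cv2.DIST_HUBER,0,.01,.01).ravel(); print("hook",h.sum(),l,np.arctan2(l[1],l[0]), "y at x=591", l[3]+(591-l[2])*l[1]/l[0])
E
```

```text
7.7 [ 480.4 -274.4  255.7] [-3.1 -0.   1.8] [-0.7  1.1 -3.8] 0.16499972228064363
handle_bottom top []
handle_bottom scene [([233.9, 146.8], 0.68), ([434.3, 245.8], 0.67)]
hook_seat top [([399.4, 193.5], 0.74)]
hook_seat scene [([238.0, 177.4], 0.59)]
hook_tip top []
hook_tip scene [([236.5, 167.5], 0.78)]Traceback (most recent call last):
  File "<stdin>", line 11, in <module>
    return umr_minimum(a, axis, None, out, keepdims, initial, where)
ValueError: zero-size array to reduction operation minimum which has no identity
```

View pics/s5.png

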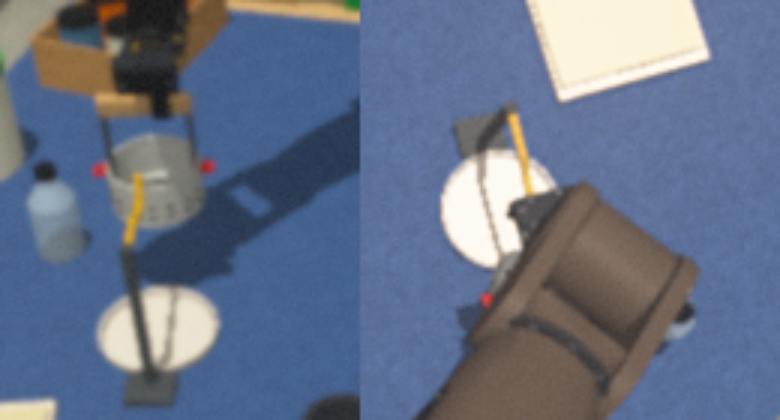

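The scene half shows the basket level in front of the hook, with the bar at (143,103) and the hook tip at (137,180). The top view of the bar is blocked by the arm, so I'll measure the bar and hook from the scene depth.

```bash
python3 - <<'E'
from h import *
np.set_printoptions(precision=3,suppress=True)
s=state();print(s['eef_pos'],s['tcp_rot'])
for n in("scene","top"):
    P,K,U=cloud(cam(n))
    w=(K[:,0]>K[:,2]+40)&(np.hypot(P[:,0]-487,P[:,1]+298)<75)&(P[:,2]>240)
    if w.sum()>5:
        Q=P[w];print("bar",len(Q),Q.min(0),Q.max(0),np.median(Q,0))
        l=cv2.fitLine(Q.astype(np.float32),cv2.DIST_HUBER,0,.01,.01).ravel(); print(l, np.arctan2(l[1],l[0]))
        a=l[:3]*np.sign(l[1]); t=(Q-s['eef_pos'])@a; print("along from tcp",np.percentile(t,[0,3,97,100]))
    h=(K[:,0]>130)&(K[:,0]-K[:,2]>60)&(abs(P[:,0]-625)<75)&(abs(P[:,1]+262)<40)&(P[:,2]>185)
    l=cv2.fitLine(P[h][:,:2].astype(np.float32),cv2.DIST_HUBER,0,.01,.01).ravel(); print("hook",h.sum(),P[h].min(0),l,np.arctan2(l[1],l[0]),"y at 591",l[3]+(591-l[2])*l[1]/l[0])
    d=(K.min(1)>170)&(np.hypot(P[:,0]-592,P[:,1]+270)<110)&(P[:,2]>5)&(P[:,2]<22);print("dish",cv2.fitEllipse(cv2.convexHull(P[d][:,:2].astype(np.float32))))
    k=(K.max(1)<80)&(np.hypot(P[:,0]-676,P[:,1]+248)<30)&(P[:,2]>60); print("post",k.sum(),np.median(P[k],0))
E
```

```text
[ 480.898 -274.678  256.896] [3.141 0.    1.831]
bar 149 [ 438.641 -348.625  265.538] [ 560.728 -243.076  417.078] [ 495.19  -307.447  279.764]
[  -0.244    0.969   -0.036  492.811 -299.738  278.814] 1.8178263
along from tcp [-75.779 -73.684  27.601  31.823]
hook 67 [ 564.613 -285.692  202.462] [   0.969    0.246  609.214 -265.728] 0.24827765 y at 591 -270.34528
dish ((595.7667846679688, -271.25634765625), (141.94261169433594, 149.4084930419922), 101.98450469970703)
post 81 [ 689.246 -244.673  178.824]
hook 75 [ 589.724 -272.88   186.081] [   0.972    0.237  632.689 -259.424] 0.2391849 y at 591 -269.58972
dish ((600.9166259765625, -265.7371826171875), (133.76087951660156, 150.71771240234375), 54.97325897216797)
post 29 [ 679.7   -241.419  130.151]
```

step_arm --increments '[{"slide": [0, 0.015, 0.008], "roll": 0.01}, {"slide": [-0.001, 0.045, 0.008], "roll": 0.01}, {"slide": [-0.001, 0.075, 0.008], "roll": 0.01}, {"slide": [-0.002, 0.1, 0.008], "roll": 0.01}, {"slide": [-0.002, 0.112, 0.008], "roll": 0.01}]'

```text
t: 8.82
eef_pos: [591.0, -247.5, 247.7]
tcp_rot: [-3.141, -0.001, 1.821]
ft_force: [0.1, -1.0, -3.4]
opening: 0.161
grip_force: 30.0
```

step_arm --increments '[{"slide": [0, 0, 0], "roll": 0}, {"slide": [0, 0, 0], "roll": 0}]'

```text
t: 9.07
eef_pos: [588.9, -248.3, 248.6]
tcp_rot: [-3.141, -0.0, 1.82]
ft_force: [0.6, 0.4, -3.3]
opening: 0.164
grip_force: 30.0
```

```bash
python3 - <<'E'
from h import *
np.set_printoptions(precision=3,suppress=True)
s=state();print(s['t'],s['eef_pos'],s['tcp_rot'],s['ft_force'])
go(589.4,-247.7,210,1.816)
c=cam("scene");cv2.imwrite('pics/s6.png',cv2.resize(c['color'][120:240,180:300],None,fx=5,fy=5,interpolation=cv2.INTER_CUBIC)[:,:,::-1])
E
```

```text
9.075 [ 588.947 -248.334  248.641] [-3.141 -0.     1.82 ] [ 0.581  0.392 -3.334]
slide [0.001 0.001 0.039] roll 0.0045 dist 0.03864861106961246
```

View pics/s6.png

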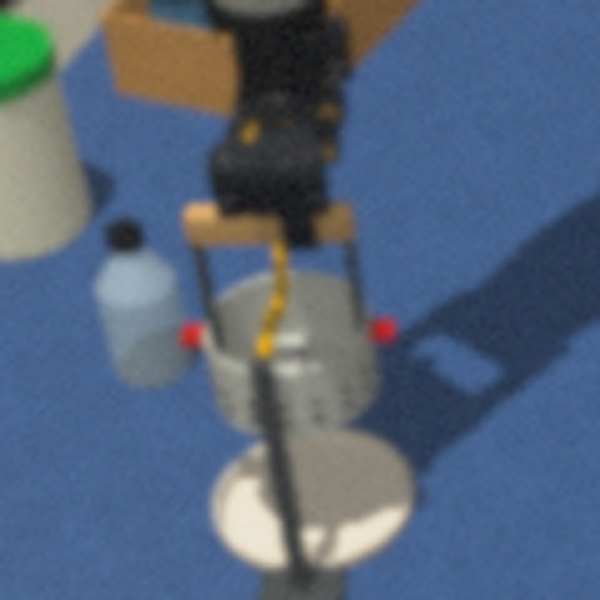

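The hook (280,250–350) passes through the gap under the bar (183–353, 225), near its middle, and the finger (298,235) is to its right. I'll lower it onto the hook.

step_arm --increments '[{"slide": [0, 0, 0.012], "roll": 0}, {"slide": [0, 0, 0.024], "roll": 0}, {"slide": [0, 0, 0.035], "roll": 0}, {"slide": [0, 0, 0.04], "roll": 0}, {"slide": [0, 0, 0.04], "roll": 0}]'

```text
t: 9.75
eef_pos: [589.5, -248.2, 208.3]
tcp_rot: [-3.141, -0.0, 1.821]
ft_force: [-0.3, -0.3, -3.4]
opening: 0.164
grip_force: 30.0
```

step_arm --increments '[{"slide": [0, 0, 0.001], "roll": 0}, {"slide": [0, 0, 0.002], "roll": 0}, {"slide": [0, 0, 0.003], "roll": 0}, {"slide": [0, 0, 0.003], "roll": 0}]'

```text
t: 10.25
eef_pos: [589.5, -248.2, 205.8]
tcp_rot: [3.142, 0.0, 1.821]
ft_force: [-0.5, -0.6, -2.5]
opening: 0.17
grip_force: 30.0
```

step_arm --increments '[{"slide": [0, 0, 0.001], "roll": 0}, {"slide": [0, 0, 0.002], "roll": 0}, {"slide": [0, 0, 0.003], "roll": 0}, {"slide": [0, 0, 0.003], "roll": 0}]'

```text
t: 10.75
eef_pos: [589.6, -248.2, 203.4]
tcp_rot: [3.141, 0.001, 1.821]
ft_force: [-1.8, 2.2, 3.1]
opening: 0.165
grip_force: 30.0
```

Contact came at the expected height: the vertical force went from −3.4 to +3.1 N. I'll check before releasing.

```bash
python3 - <<'E'
from h import *
c=cam("scene");cv2.imwrite('pics/s7.png',cv2.resize(c['color'][130:240,180:300],None,fx=5,fy=5,interpolation=cv2.INTER_CUBIC)[:,:,::-1])
E
```

```text
(no output)
```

View pics/s7.png

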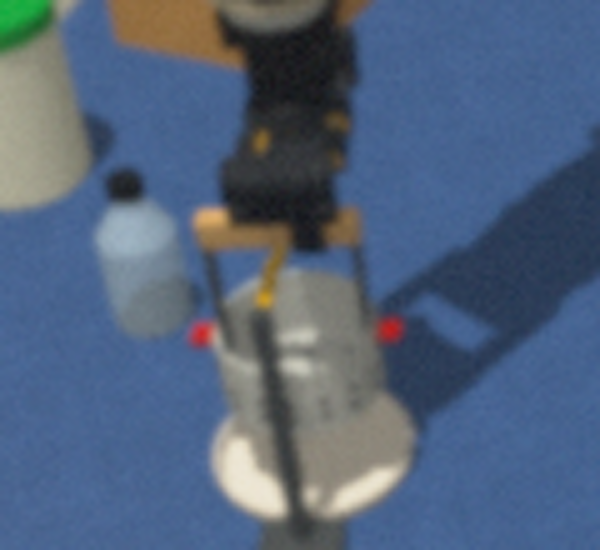

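The bar (195–361, middle 278) rests on the hook at about 282, so it is centred. I'll release and go straight up.

step_arm --increments '[{"slide": [0, 0, 0], "roll": 0}, {"slide": [0, 0, 0], "roll": 0}, {"slide": [0, 0, 0], "roll": 0}, {"slide": [0, 0, 0], "roll": 0}]' --fingers 0.5

```text
t: 11.3
eef_pos: [589.5, -248.3, 202.7]
tcp_rot: [-3.142, 0.0, 1.821]
ft_force: [-0.1, -0.3, 0.2]
opening: 0.487
grip_force: 0.0
```

step_arm --increments '[{"slide": [0, 0, -0.02], "roll": 0}, {"slide": [0, 0, -0.05], "roll": 0}, {"slide": [0, 0, -0.1], "roll": 0}, {"slide": [0, 0, -0.14], "roll": 0}, {"slide": [0, 0, -0.14], "roll": 0}]'

```text
t: 11.92
eef_pos: [590.1, -248.5, 346.1]
tcp_rot: [3.138, 0.004, 1.821]
ft_force: [-0.8, -0.4, -0.5]
opening: 0.499
grip_force: 0.0
```

step_arm --increments '[{"slide": [0.05, -0.03, 0], "roll": 0}, {"slide": [0.1, -0.07, 0], "roll": 0}, {"slide": [0.15, -0.1, 0], "roll": 0}, {"slide": [0.2, -0.12, 0], "roll": 0}, {"slide": [0.2, -0.12, 0], "roll": 0}]'

```text
t: 12.55
eef_pos: [421.8, -82.1, 342.7]
tcp_rot: [3.141, -0.0, 1.823]
ft_force: [-0.0, -0.7, -0.0]
opening: 0.5
grip_force: 0.0
```

step_arm --increments '[{"slide": [0, 0, 0], "roll": 0}, {"slide": [0, 0, 0], "roll": 0}, {"slide": [0, 0, 0], "roll": 0}, {"slide": [0, 0, 0], "roll": 0}, {"slide": [0, 0, 0], "roll": 0}]'

```text
t: 13.18
eef_pos: [423.9, -84.3, 342.6]
tcp_rot: [-3.141, -0.0, 1.821]
ft_force: [-0.7, 0.2, 0.1]
opening: 0.501
grip_force: 0.0
```

```bash
python3 - <<'E'
from h import *
np.set_printoptions(precision=3,suppress=True)
s=state();print(s['t'],s['eef_pos'],s['ft_force'])
I=[]
for n in("scene","top"):
    c=cam(n);P,K,U=cloud(c)
    w=(K[:,0]>K[:,2]+40)&(np.hypot(P[:,0]-595,P[:,1]+270)<70)&(P[:,2]>220)&(P[:,2]<250)
    Q=P[w];l=cv2.fitLine(Q.astype(np.float32),cv2.DIST_HUBER,0,.01,.01).ravel();print(len(Q),np.median(Q,0),l,(Q.min(0)+Q.max(0))/2)
    I.append(c['color'][130:240,180:300] if n=="scene" else c['color'][140:250,340:460])
cv2.imwrite('pics/s8.png',cv2.resize(np.hstack(I),None,fx=3.2,fy=3.2,interpolation=cv2.INTER_CUBIC)[:,:,::-1])
E
```

```text
13.175 [423.853 -84.278 342.624] [-0.661  0.203  0.054]
170 [ 597.671 -271.776  229.302] [  -0.246    0.969   -0.025  598.132 -268.06   228.682] [ 590.808 -267.9    228.289]
170 [ 593.016 -270.189  230.325] [  -0.238    0.971   -0.017  593.869 -270.476  230.602] [ 612.796 -267.509  230.4  ]
```

View pics/s8.png

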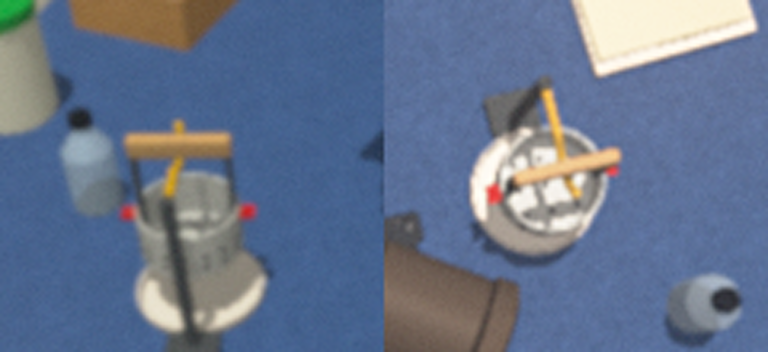

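The basket hangs level: the bar crosses the hook at its middle (scene 179,145; top 563,165), and the robot is clear. I'll wait a moment for it to settle, then hand in.

step_arm --increments '[{"slide": [0, 0, 0], "roll": 0}, {"slide": [0, 0, 0], "roll": 0}, {"slide": [0, 0, 0], "roll": 0}, {"slide": [0, 0, 0], "roll": 0}, {"slide": [0, 0, 0], "roll": 0}]'

```text
t: 13.9
eef_pos: [423.8, -84.1, 342.7]
tcp_rot: [-3.142, 0.0, 1.821]
ft_force: [0.0, 0.4, -0.2]
opening: 0.5
grip_force: 0.0
```

step_arm --increments '[{"slide": [0, 0, 0], "roll": 0}, {"slide": [0, 0, 0], "roll": 0}, {"slide": [0, 0, 0], "roll": 0}, {"slide": [0, 0, 0], "roll": 0}, {"slide": [0, 0, 0], "roll": 0}]'

```text
t: 14.52
eef_pos: [423.8, -84.1, 342.8]
tcp_rot: [3.142, 0.0, 1.821]
ft_force: [0.5, 0.1, 0.5]
opening: 0.5
grip_force: 0.0
```

```bash
python3 -c "
from cell import env
print(env.job_done())"
```

```text
the job is handed in; nothing more can be done
None
```

I turned the basket about 46° free of the catches, lifted it out and hung it level on the hook by the middle of its handle, then let go; the job was handed in at about 14.5 s (no verdict was returned), and I never touched the bystanders.

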